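# Find the socket that fits a chair foot's nut and tighten it

### The arm

A 7-joint arm with a two-finger parallel gripper is mounted at the origin on the work surface; the furniture and walls round the work are solid. World frame = base frame: x ahead of the robot, y to its left, z up, the work surface at z = 0. Lengths are in m, angles in degrees, forces in N, time in s.
With the tool pointing down it reaches from about 0.425 to 0.875 m from the base axis. Payload 4.7 kg.
Tool frame: the origin (TCP) lies midway between the tips of the shut fingers; the grasp point (between the pads) lies 19 mm behind it; z points along the fingers, y is the direction in which the jaws open and shut (so a half turn about z gives the same grasp; the last joint's range is limited). The gripper opens to 87 mm and grips with 3 to 60 N. Pads are 19 mm wide; open, the fingers measure 117 mm over their backs; the gripper's body (75 mm by 190 mm) begins 51 mm behind the grasp point.
Start: joints at [-62.275, 18.392, -4.016, 83.108, 1.295, 78.541, -3.26], TCP at [0.294, 0.58, 0.223] pointing down, gripper open.
Joint ranges: [-163.93, 163.93], [-17.29, 119.83], [-79.2, 71.16], [3.27, 140.29], [-89.18, 269.18], [5.43, 117.66], [-154.24, 154.24]. Speed limits (degrees/s): [147.25, 147.25, 180, 180, 180, 180, 180].

### API

Orientations are given as [roll, pitch, yaw] about the fixed x, y, z axes, in that order (R = Rz(yaw) Ry(pitch) Rx(roll)).
In Python, from cell import env gives the robot as it stands. The module is installed in compiled form; this text tells all that it offers.
- The arm moves only by the tool servo_tool, never from a script. Its argument "plan" is a list of rows, each a list of 3 entries, a list of its own where there are three numbers: the opening, from 0 (shut) to 1 (fully open), then the shift along the tool's x, y, z in cm, then the turn, a rotation vector about the tool's x, y, z in degrees. A call has 1 to 20 rows; each row shifts and turns the pose as measured when the row begins, along the tool's axes as they then stand; what a row does not reach is not made up. A row lasts 1/12 s, in which the tool goes at most 41.7 mm and 7.16 degrees, less where a joint would pass 70% of its speed; a pose out of reach is approached as far as the arm can. A call is refused whole if a number of a shift passes 4.17 or a number of a turn 7.16, either way. A call with a gripper value outside its range is refused whole. The fingers move at their own pace and stop on an object; "force" is the grip in N (left out, the last holds). Time passes only in rows, so rows that do not move let the fingers close. It gives the time, the measured TCP pose, the force and the opening at its end, in the units of the state.
- env.get_obs(): the state, without advancing time (a new reading comes with each control period).
- env.read_camera(name): name is "side" or "top"; returns a dict with "image" (420x560x3 uint8, blue, green, red), "fx", "fy", "cx", "cy" (pixels), "rvec" (rotation vector, rad) and "tvec" (3), from world to camera coordinates, as OpenCV has them. Camera axes: x right, y down, z forward; pixel columns grow to the right and rows downward; lengths in m; the calibration is good to about 2 mm. A picture is of the moment at which its call begins. There is no depth.
- env.sign_off(): hands the job in, once; it reports no verdict.
The state is a dict: "time_s": time; "qpos": joint angles; "joint_velocities": joint speeds; "effort": joint torques, N m; "tool_pos": TCP position; "tool_rot": TCP orientation; "force": force on the tool from outside, world axes, zero at the start; "wrist_torque": the same for the moment, N m; "grip_width": finger opening in m.
Only numpy, scipy, OpenCV 4.12 (cv2) and the standard library are available. Lean on these libraries where they do the work, as an engineer would, in place of code of your own. Each camera call takes 0.05 s, during which the arm holds its last target. There are 200 camera calls.

### The job

The chair foot held in the wooden split clamp has a loose nut on its mounting plate: find which of the three sockets on the rail fits it, seat that socket right down over the nut and turn it clockwise until the nut comes up tight. Any socket that does not fit goes back on the rail, standing mouth down, before you take the next. Finish still gripping the right socket, seated on the tightened nut, and leave the other things on the bench where they stand.

Things in the scene. Friction and masses are not known exactly. Their poses are not given: they have to be found in the camera images.
- clamp: wooden split clamp screwed to the bench, two pale jaws together 120x114 mm and 42 mm high, two wing screws on the near side (they reach 80 mm from the centre) and a low steel tab on either side (to 85 mm); it holds one foot upright in its round hole. Origin: centre of the hole at bench level
- foot_a: fixed wooden chair foot, round steel plate 68 mm wide on top (upper face 62 mm above the bench) with a hex nut in its middle. One of the three feet (which one varies) is in the clamp, the others wait on the left. The nuts are 22, 27 and 32 mm across flats; which foot has which is not told. Origin: centre of the underside, z up
- nut_a_base (a point): centre of the underside of the hex nut on foot_a, level with the plate's upper face; turns with the nut. The nut is 14 mm high, its bolt ends 18 mm above this point; z up along the bolt, +x (and every 60 degrees from it) is square to a flat of the nut
- nut_a (a joint): turn of the nut on foot_a in rad, growing clockwise seen from above; 0.25 to 0.6 at the start, tight against its stop at 1.1; turning it takes about 0.2 N m
- foot_b: fixed wooden chair foot, round steel plate 68 mm wide on top (upper face 62 mm above the bench) with a hex nut in its middle. One of the three feet (which one varies) is in the clamp, the others wait on the left. The nuts are 22, 27 and 32 mm across flats; which foot has which is not told. Origin: centre of the underside, z up
- nut_b_base (a point): centre of the underside of the hex nut on foot_b, level with the plate's upper face; turns with the nut. The nut is 14 mm high, its bolt ends 18 mm above this point; z up along the bolt, +x (and every 60 degrees from it) is square to a flat of the nut
- nut_b (a joint): turn of the nut on foot_b in rad, growing clockwise seen from above; 0.25 to 0.6 at the start, tight against its stop at 1.1; turning it takes about 0.2 N m
- foot_c: fixed wooden chair foot, round steel plate 68 mm wide on top (upper face 62 mm above the bench) with a hex nut in its middle. One of the three feet (which one varies) is in the clamp, the others wait on the left. The nuts are 22, 27 and 32 mm across flats; which foot has which is not told. Origin: centre of the underside, z up
- nut_c_base (a point): centre of the underside of the hex nut on foot_c, level with the plate's upper face; turns with the nut. The nut is 14 mm high, its bolt ends 18 mm above this point; z up along the bolt, +x (and every 60 degrees from it) is square to a flat of the nut
- nut_c (a joint): turn of the nut on foot_c in rad, growing clockwise seen from above; 0.25 to 0.6 at the start, tight against its stop at 1.1; turning it takes about 0.2 N m
- socket_small: steel socket, blue band, mouth down on a rail peg. Barrel 33 mm wide, z 0 to 28 mm; hex drive end 22 mm across flats, z 28 to 64 mm: grip its flats. Hex bore 23.5 mm across flats, 24 mm deep, for a 22 mm nut (0.75 mm play all round; stays on top of a bigger nut, turns idly round a smaller one). Origin: centre of the mouth, z up; +x and every 60 deg from it is square to a flat of bore and drive end
- socket_medium: steel socket, yellow band, mouth down on a rail peg. Barrel 39 mm wide, z 0 to 28 mm; hex drive end 22 mm across flats, z 28 to 64 mm: grip its flats. Hex bore 28.5 mm across flats, 24 mm deep, for a 27 mm nut (0.75 mm play all round; stays on top of a bigger nut, turns idly round a smaller one). Origin: centre of the mouth, z up; +x and every 60 deg from it is square to a flat of bore and drive end
- socket_large: steel socket, red band, mouth down on a rail peg. Barrel 45 mm wide, z 0 to 28 mm; hex drive end 22 mm across flats, z 28 to 64 mm: grip its flats. Hex bore 33.5 mm across flats, 24 mm deep, for a 32 mm nut (0.75 mm play all round; stays on top of a bigger nut, turns idly round a smaller one). Origin: centre of the mouth, z up; +x and every 60 deg from it is square to a flat of bore and drive end
- rail: dark wooden socket rail fixed to the bench, 56x186x12 mm, with three pegs 14 mm thick and 18 mm high standing on it at y = -62, 0 and +62 mm in its frame; which socket stands on which peg changes. Origin: centre of the underside, z up; a socket on it has its mouth 12 mm above the bench
- mug: green mug, 86 mm wide, 96 high, at the back right, to be left where it stands. Origin: centre of the underside
- thread_red: wooden spool of red thread, 50 mm wide, 60 high, on the right, to be left where it stands. Origin: centre of the underside
- beeswax: brown round cake of wax, 62 mm wide, 22 high, on the right, to be left where it stands. Origin: centre of the underside
- thread_green: wooden spool of green thread, 46 mm wide, 55 high, on the right, to be left where it stands. Origin: centre of the underside
Things that resemble listed ones, but are neither listed nor needed, are in the scene too. What is shaped like the socket_medium but black or purple is not meant. Leave any pink look-alike of the socket_large alone.

How it is judged (in metres and radians):
On the way:
1. the socket that fits is seated right down over the nut of the clamped foot while the nut is still loose (((horizontal distance between foot_a and clamp below 0.03 m and horizontal distance between socket_small and nut_a_base below 0.003 m and z of socket_small in the frame of nut_a_base below 0.003 m and angle between socket_small's own z axis and vertical below 0.08 rad and value of joint nut_a below 0.95 rad) or (horizontal distance between foot_b and clamp below 0.03 m and horizontal distance between socket_medium and nut_b_base below 0.003 m and z of socket_medium in the frame of nut_b_base below 0.003 m and angle between socket_medium's own z axis and vertical below 0.08 rad and value of joint nut_b below 0.95 rad) or (horizontal distance between foot_c and clamp below 0.03 m and horizontal distance between socket_large and nut_c_base below 0.003 m and z of socket_large in the frame of nut_c_base below 0.003 m and angle between socket_large's own z axis and vertical below 0.08 rad and value of joint nut_c below 0.95 rad))), for 0.1 s.
At the end, for the whole second after the job is handed in: The socket that fits is over the clamped foot's nut (mouth within 3 mm of the plate and of the nut's axis, upright within 0.08 rad), the nut is within 0.08 rad of its stop, the fingers grip that socket (over 3 N), and the other two sockets stand upright on the rail (((horizontal distance between foot_a and clamp below 0.03 m and horizontal distance between socket_small and nut_a_base below 0.003 m and z of socket_small in the frame of nut_a_base below 0.003 m and angle between socket_small's own z axis and vertical below 0.08 rad and value of joint nut_a above 1.02 rad and contact force between the fingers and socket_small above 3 N and horizontal distance between each of socket_medium, socket_large and rail below 0.09 m and z of socket_medium in the frame of rail between 0.009 and 0.016 m and angle between each of socket_medium, socket_large's own z axis and vertical below 0.1 rad and z of socket_large in the frame of rail between 0.009 and 0.016 m) or (horizontal distance between foot_b and clamp below 0.03 m and horizontal distance between socket_medium and nut_b_base below 0.003 m and z of socket_medium in the frame of nut_b_base below 0.003 m and angle between socket_medium's own z axis and vertical below 0.08 rad and value of joint nut_b above 1.02 rad and contact force between the fingers and socket_medium above 3 N and horizontal distance between each of socket_small, socket_large and rail below 0.09 m and z of socket_small in the frame of rail between 0.009 and 0.016 m and angle between each of socket_small, socket_large's own z axis and vertical below 0.1 rad and z of socket_large in the frame of rail between 0.009 and 0.016 m) or (horizontal distance between foot_c and clamp below 0.03 m and horizontal distance between socket_large and nut_c_base below 0.003 m and z of socket_large in the frame of nut_c_base below 0.003 m and angle between socket_large's own z axis and vertical below 0.08 rad and value of joint nut_c above 1.02 rad and contact force between the fingers and socket_large above 3 N and horizontal distance between each of socket_small, socket_medium and rail below 0.09 m and z of socket_small in the frame of rail between 0.009 and 0.016 m and angle between each of socket_small, socket_medium's own z axis and vertical below 0.1 rad and z of socket_medium in the frame of rail between 0.009 and 0.016 m))); the arm keeps its last pose, push and grip.
It fails at once if the mug was moved (over 30 mm) (distance of mug from where it was at the start of the episode above 0.03 m).
It fails at once if the spool of red thread was moved (over 30 mm) (distance of thread_red from where it was at the start of the episode above 0.03 m).
It fails at once if the beeswax was moved (over 30 mm) (distance of beeswax from where it was at the start of the episode above 0.03 m).
It fails at once if the spool of green thread was moved (over 30 mm) (distance of thread_green from where it was at the start of the episode above 0.03 m).
It also fails if it takes over 64 s, if anything falls off the work surface, if the arm or the gripper's body presses on something with over 40 N, if the wrist force passes 120 N, or if a joint passes its speed limit or range.

## Working session

There is one attempt and no reset: what is moved stays moved. The work goes in short steps, Python scripts to look and compute and a tool call to move; the robot and the scene stay as the last step left them, time stands still between calls to the robot, and variables do not carry over. Pictures are saved under pics/ and viewed, about 8 in all and at most 12, crops included, and the job is handed in when it is done.

Besides the shell and the picture viewer there is one more tool, called after ">>>" as name(argument=value, ...), one argument or row to a line, values as JSON. servo_tool: Moves the arm, as the interface text tells. Its arguments: {"type":"object","properties":{"plan":{"type":"array"},"force":{"type":"number"}},"required":["plan"]}

```bash
mkdir -p pics; cat > h.py <<'E'
import numpy as np, cv2
from cell import env
def cam(n):
    c=env.read_camera(n); c['R']=cv2.Rodrigues(np.array(c['rvec'],float))[0]; c['t']=np.array(c['tvec'],float).ravel(); return c
def ray(c,u,v,z):
    d=c['R'].T@np.array([(u-c['cx'])/c['fx'],(v-c['cy'])/c['fy'],1.]); o=-c['R'].T@c['t']
    return o+d*(z-o[2])/d[2]
def proj(c,p):
    q=c['R']@np.array(p,float)+c['t']; return np.array([c['fx']*q[0]/q[2]+c['cx'],c['fy']*q[1]/q[2]+c['cy']])
def save(n,im,s=1): cv2.imwrite('pics/'+n,cv2.resize(im,None,fx=s,fy=s,interpolation=cv2.INTER_CUBIC))
E
python3 - <<'E'
from h import *
import pickle
for n in('top','side'):
    c=cam(n); save(n+'0.png',c['image'],1.4); print(n,c['fx'],c['fy'],c['cx'],c['cy'],-c['R'].T@c['t'],c['R'][2]); pickle.dump(c,open(n+'0.pkl','wb'))
print(env.get_obs())
E
```

```text
top 498.60463697154734 498.60463697154734 278.6285089979719 218.4555797605323 [0.35699736 0.03904005 1.42343798] [ 9.05450057e-02  8.20570266e-04 -9.95892027e-01]
side 462.27864729114305 462.27864729114305 283.09036572620784 207.8269354492002 [0.17382838 1.27201563 0.60005619] [ 0.21901947 -0.89940892 -0.37827777]
{'time_s': 0.1, 'qpos': array([-62.27549974,  18.4344512 ,  -4.01615613,  83.16739161,
         1.29412971,  78.54302189,  -3.2605526 ]), 'joint_velocities': array([ 0.12700464, -0.03446447, -0.04765848, -0.15392486,  0.11123063,
       -0.02063642, -0.13071772]), 'effort': array([ 5.23414997e-05, -4.92572629e+01, -4.05492643e-01, -3.13398778e+01,
       -6.39691134e-02,  3.94059252e-02,  6.59093848e-05]), 'tool_pos': array([0.29405583, 0.5791152 , 0.22157964]), 'tool_rot': array([-1.79900324e+02,  4.51466623e-03,  1.53084953e+02]), 'force': array([ 0.81979607, -0.21183209, -0.77075503]), 'wrist_torque': array([-0.03771943, -0.00827858,  0.02079762]), 'grip_width': 0.08696530742380083}
```

View pics/top0.png

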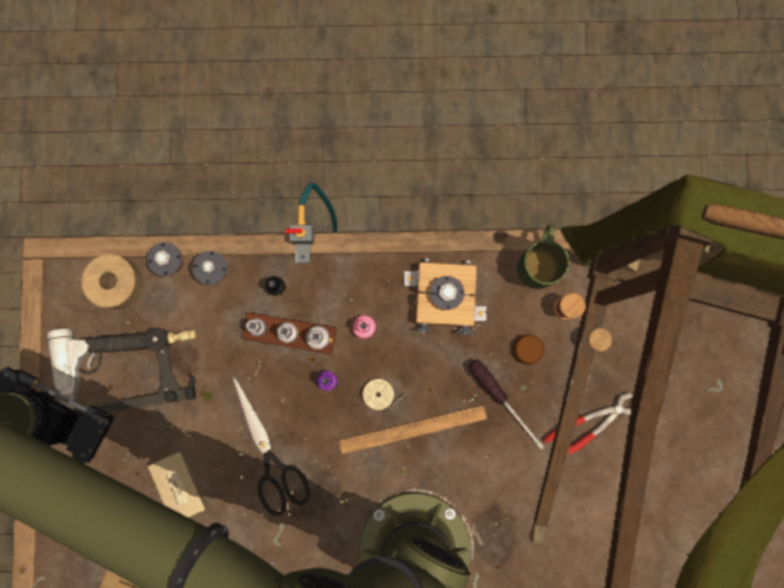

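View pics/side0.png

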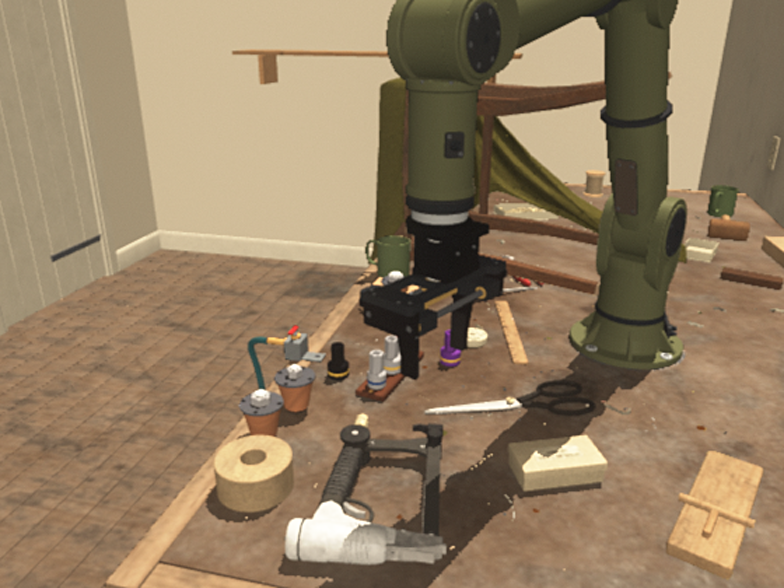

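```bash
python3 - <<'E'
from h import *
import pickle
c=pickle.load(open('top0.pkl','rb')); im=c['image']
a=im[215:265,165:275]; b=im[180:245,280:355]; s=pickle.load(open('side0.pkl','rb'))['image'][190:300,240:350]
A=cv2.resize(a,(790,359),interpolation=cv2.INTER_CUBIC)
B=cv2.resize(b,(277,240),interpolation=cv2.INTER_CUBIC); S=cv2.resize(s,(240,240),interpolation=cv2.INTER_CUBIC)
L=cv2.resize(im[165:210,95:170],(273,240)[:2],interpolation=cv2.INTER_CUBIC)
save('crop1.png',np.vstack([A,np.hstack([B,S,L])]))
E
```

```text
(no output)
```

View pics/crop1.png

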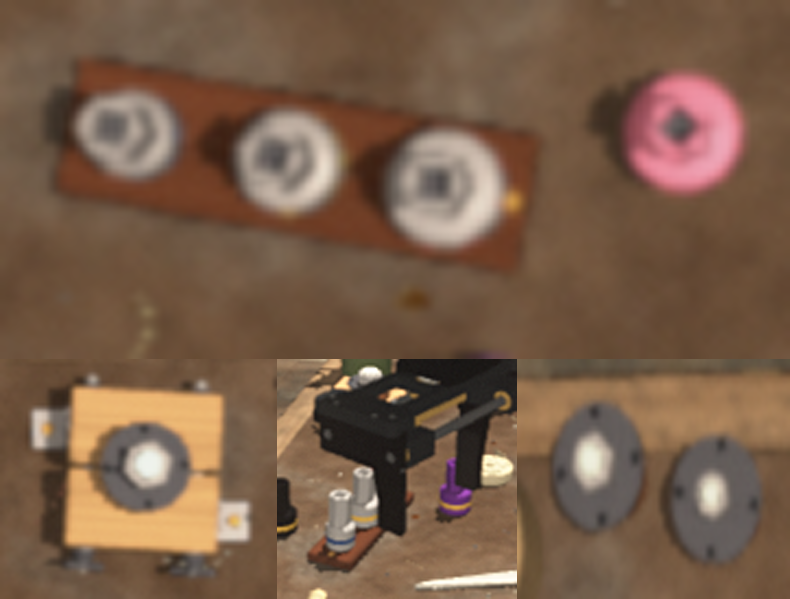

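```bash
cat > m.py <<'E'
from h import *
import pickle
c=pickle.load(open('top0.pkl','rb')); hsv=cv2.cvtColor(c['image'],cv2.COLOR_BGR2HSV); g=cv2.cvtColor(c['image'],cv2.COLOR_BGR2GRAY).astype(float)
o=-c['R'].T@c['t']
# nuts: background-relative integrated brightness area
for nm,(u,v) in dict(clamp=(319,209),L1=(116,185),L2=(149,190)).items():
    w=g[v-12:v+13,u-12:u+13]; U,V=np.meshgrid(np.arange(u-12,u+13),np.arange(v-12,v+13))
    rr=np.hypot(U-u,V-v)
    pl=np.median(w[rr<14][w[rr<14]<130]); pk=np.percentile(w[rr<6],90)
    f=np.clip((w-pl)/(pk-pl),0,1)*(rr<11)
    m=f>0.5; cu,cv=(U*m).sum()/m.sum(),(V*m).sum()/m.sum()
    P=ray(c,cu,cv,.076); px=(ray(c,cu+1,cv,.076)-P); s=np.linalg.norm(px)
    A=m.sum()*s*s; print(nm,pl,pk,'area px',m.sum(),f.sum(),'eq AF mm',1e3*np.sqrt(A/0.866),(cu,cv),'P',P)
    # plate ellipse centre: dark grey
    sat=hsv[v-35:v+36,u-35:u+36]
    k=((sat[...,1]<60)&(sat[...,2]<130)&(sat[...,2]>40)) | (sat[...,2]>150)&(sat[...,1]<60)
    n,l,st,ce=cv2.connectedComponentsWithStats(k.astype(np.uint8),connectivity=4)
    i=l[35,35]; cc=ce[i]+[u-35,v-35]; print('  plate',st[i],cc,ray(c,*cc,.062))
# sockets: barrel brightness + rail
k=(hsv[...,1]<70)&(hsv[...,2]>110); k[:, :165]=0;k[:,240:]=0;k[:215]=0;k[260:]=0
n,l,st,ce=cv2.connectedComponentsWithStats(k.astype(np.uint8))
for i in range(1,n):
    if st[i][4]>30: print('sock',st[i],ce[i],ray(c,*ce[i],.05))
h=hsv
k=((h[...,0]<9)|(h[...,0]>174))&(h[...,1]>120)&(h[...,2]>50)&(h[...,2]<150); k=k.astype(np.uint8); k[:,:168]=0;k[:,245:]=0;k[:215]=0;k[262:]=0
k=cv2.morphologyEx(k,cv2.MORPH_OPEN,np.ones((2,2)))
pts=np.column_stack(np.nonzero(k)[::-1]).astype(np.float32); r=cv2.minAreaRect(pts); b=cv2.boxPoints(r); B=np.array([ray(c,*p,.012) for p in b]); 
print('rail px',b.tolist());print(B, B.mean(0), np.linalg.norm(np.roll(B,1,0)-B,axis=1))
E
python3 m.py
```

```text
clamp 101.0 239.0 area px 100 92.83333333333334 eq AF mm 29.203835119017185 (np.float64(319.86), np.float64(208.05)) P [ 0.50607704 -0.07236734  0.076     ]
  plate [ 24  24  23  23 404] [318.72029703 208.73019802] [ 0.50579839 -0.07035184  0.062     ]
L1 93.0 230.2 area px 68 67.52332361516035 eq AF mm 24.23557780303815 (np.float64(115.26470588235294), np.float64(183.69117647058823)) P [0.58216192 0.48502216 0.076     ]
  plate [ 24  23  24  24 437] [116.76201373 184.88100686] [0.58111283 0.48547459 0.062     ]
L2 94.0 215.0 area px 45 47.446280991735534 eq AF mm 19.686586698713185 (np.float64(148.0), np.float64(190.0)) P [0.56328508 0.39538314 0.076     ]
  plate [ 23  25  25  23 442] [149.07239819 190.94343891] [0.56275356 0.39610724 0.062     ]
sock [176 228  14  12 126] [182.69047619 233.21428571] [0.44528656 0.30555672 0.05      ]
sock [198 230  14  14 145] [204.85517241 237.14482759] [0.43343968 0.24440461 0.05      ]
sock [220 233  15  16 191] [226.90575916 240.82722513] [0.42230095 0.18366208 0.05      ]
rail px [[0.0, 0.0], [0.0, 0.0], [0.0, 0.0], [0.0, 0.0]]
[[1.14892475 0.8555829  0.012     ]
 [1.14892475 0.8555829  0.012     ]
 [1.14892475 0.8555829  0.012     ]
 [1.14892475 0.8555829  0.012     ]] [1.14892475 0.8555829  0.012     ] [0. 0. 0. 0.]
```

```bash
cat >> h.py <<'E'
from scipy.spatial.transform import Rotation as Ro
def go(tgt,yaw=None):
    o=env.get_obs(); R=Ro.from_euler('xyz',o['tool_rot'],degrees=True)
    print('pos',o['tool_pos'].round(4),'rot',o['tool_rot'].round(2),'F',o['force'].round(1),'T',o['wrist_torque'].round(2),'w',round(o['grip_width'],4),'t',o['time_s'],'q7',o['qpos'][6].round(0))
    print('shift cm',(R.inv().apply(np.array(tgt)-o['tool_pos'])*100).round(2))
    if yaw is not None: print('turn',(R.inv()*Ro.from_euler('xyz',[180,0,yaw],degrees=True)).as_rotvec(degrees=True).round(2))
E
python3 - <<'E'
from h import *
import pickle
c=pickle.load(open('top0.pkl','rb'))
P=ray(c,227,240.5,.04);print(P, ray(c,319,209,.062))
g=cv2.cvtColor(c['image'],cv2.COLOR_BGR2GRAY); print(g[229:253,216:240])
go([P[0],P[1],.13],139)
E
```

```text
[0.42368049 0.18444741 0.04      ] [ 0.50504079 -0.07110226  0.062     ]
[[ 72  77  82  81  80  84  87  92  97  97  97  98 103 111 112 107 102  96
   97  97  96  96  98  97]
 [ 68  70  69  66  67  75  78  84  90  93  93  94  98 106 108 106 101  95
   97  97  95  96  98  96]
 [ 74  72  70  70  70  70  69  69  67  73  79  81  84  93  97  95  93  90
   91  94  95  96  95  96]
 [ 76  77  76  75  74  69  65  59  64  80  87  88  86  83  78  72  69  69
   78  87  89  89  90  93]
 [ 76  76  74  72  67  59  67  86 107 124 133 131 131 121 104  87  73  70
   72  73  72  69  74  82]
 [ 71  71  66  57  55  70 106 140 160 170 172 173 174 169 154 127  98  80
   74  72  73  69  70  76]
 [ 59  52  49  47  60  95 134 162 169 172 174 180 186 185 180 165 134 101
   82  75  74  74  74  74]
 [ 47  43  45  52  73 100 128 148 153 153 158 170 175 179 185 185 169 134
   96  79  75  74  73  72]
 [ 43  40  46  64  90 113 141 155 161 163 162 164 155 157 182 193 187 162
  117  83  76  74  71  74]
 [ 42  43  54  78 102 135 156 138 128 124 121 136 146 149 174 193 196 179
  133  91  77  76  73  71]
 [ 40  44  60  85
[... 874 characters left out ...]
  71  75  87  93]
 [ 72  73  74  72  70  80 104 127 148 159 164 167 169 155 131 103  85  76
   71  71  72  73  88  93]
 [ 74  77  74  73  71  72  77  88 100 111 113 115 114 104  86  79  74  73
   72  72  70  72  89  97]
 [ 91  90  86  79  73  72  72  75  76  77  76  79  78  75  75  72  73  74
   72  73  73  75  92  99]
 [ 95  95  94  92  88  89  89  86  81  72  70  72  74  76  72  73  73  74
   73  73  74  79  92 100]
 [ 93  94  94  92  94  92  92  90  88  86  88  89  90  88  82  77  74  72
   73  74  77  82  92  97]]
pos [0.2941 0.5791 0.2216] rot [-179.9     0.    153.08] F [ 0.8 -0.2 -0.8] T [-0.04 -0.01  0.02] w 0.087 t 0.1 q7 -3.0
shift cm [-29.42 -29.31   9.21]
turn [-0.1   0.02 14.08]
```

>>> servo_tool(
  plan=[
    [1,[-2.9,-2.9,0],[0,0,0]],
    [1,[-2.9,-2.9,0],[0,0,0]],
    [1,[-2.9,-2.9,0],[0,0,0]],
    [1,[-2.9,-2.9,0],[0,0,0]],
    [1,[-2.9,-2.9,0],[0,0,0]],
    [1,[-2.9,-2.9,0],[0,0,0]],
    [1,[-2.9,-2.9,0],[0,0,0]],
    [1,[-2.9,-2.9,0],[0,0,0]],
    [1,[-2.9,-2.9,0],[0,0,0]],
    [1,[-2.9,-2.9,0],[0,0,0]],
    [0.7,[0,0,2],[0,0,7]],
    [0.7,[0,0,3],[0,0,7]],
  ],
  force=30,
)

```text
time_s: 1.1
tool_pos: [0.4233, 0.1801, 0.1679]
tool_rot: [-180.0, -0.0, 139.5]
force: [-0.3, 2.2, -1.2]
grip_width: 0.0798
```

```bash
python3 -c "
from h import *
go([.423,.185,.13],139)"
```

```text
pos [0.4233 0.1801 0.1679] rot [-1.7997e+02 -4.0000e-02  1.3952e+02] F [-0.3  2.2 -1.2] T [ 0.08  0.01 -0.04] w 0.0798 t 1.1 q7 23.0
shift cm [0.34 0.36 3.79]
turn [-0.03 -0.03  0.52]
```

>>> servo_tool(
  plan=[
    [0.6,[0.34,0.36,2],[0,0,0]],
    [0.6,[0,0,3],[0,0,0]],
    [0.6,[0,0,1],[0,0,0]],
    [0.6,[0,0,0],[0,0,0]],
  ],
)

```text
time_s: 1.43
tool_pos: [0.4202, 0.1798, 0.1004]
tool_rot: [-179.6, -0.2, 138.8]
force: [0.0, 0.3, 0.6]
grip_width: 0.0565
```

```bash
python3 -c "
from h import *
c=cam('side'); t=cam('top')
go([.423,.185,.044],139)
a=proj(c,[.423,.185,.06]).astype(int); b=proj(t,[.423,.185,.06]).astype(int); print(a,b)
f=lambda i,p:cv2.resize(i['image'][p[1]-45:p[1]+45,p[0]-45:p[0]+45],(400,400),interpolation=cv2.INTER_CUBIC)
save('g1.png',np.hstack([f(c,a),f(t,b)]))"
```

```text
pos [0.4211 0.1803 0.1023] rot [-1.797e+02 -1.200e-01  1.388e+02] F [ 0.3 -1.1  0.9] T [ 0.08 -0.01 -0.01] w 0.0537 t 1.5333 q7 23.0
shift cm [0.15 0.5  5.82]
turn [-0.3  -0.13 -0.2 ]
[288 237] [226 240]
```

View pics/g1.png

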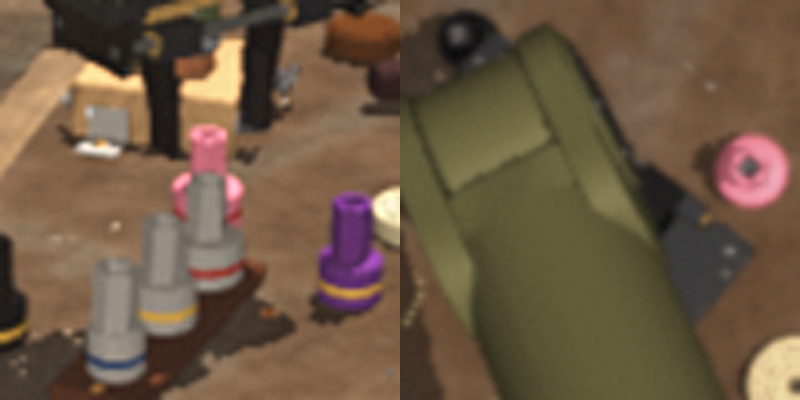

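>>> servo_tool(
  plan=[
    [0.6,[0.15,0.5,1],[0,0,0]],
    [0.6,[0,0,0.5],[0,0,0]],
  ],
)

```text
time_s: 1.7
tool_pos: [0.4255, 0.1868, 0.0893]
tool_rot: [180.0, -0.0, 138.8]
force: [-0.2, 0.7, -0.6]
grip_width: 0.0527
```

```bash
python3 -c "
from h import *
go([.423,.185,.045],139)"
```

```text
pos [0.4255 0.1868 0.0893] rot [ 1.7998e+02 -3.0000e-02  1.3882e+02] F [-0.2  0.7 -0.6] T [-0.01  0.06 -0.02] w 0.0527 t 1.7 q7 22.0
shift cm [ 0.06 -0.3   4.43]
turn [ 0.02 -0.03 -0.18]
```

>>> servo_tool(
  plan=[
    [0.6,[0.05,-0.25,1.5],[0,0,0]],
    [0.6,[0,0,1.5],[0,0,0]],
    [0.6,[0,0,0.7],[0,0,0]],
    [0.6,[0,0,0.2],[0,0,0]],
  ],
)

```text
time_s: 2.03
tool_pos: [0.4263, 0.1879, 0.0508]
tool_rot: [179.6, 0.1, 138.9]
force: [0.8, -0.9, -0.4]
grip_width: 0.052
```

```bash
python3 -c "
from h import *
go([.423,.185,.045],139)"
```

```text
pos [0.4263 0.1879 0.0508] rot [1.7960e+02 9.0000e-02 1.3893e+02] F [ 0.8 -0.9 -0.4] T [-0.07  0.01  0.01] w 0.052 t 2.0333 q7 23.0
shift cm [ 0.05 -0.44  0.58]
turn [ 0.4   0.09 -0.07]
```

>>> servo_tool(
  plan=[
    [0.6,[0.05,-0.5,0.5],[0,0,0]],
    [0.6,[0,-0.1,0.1],[0,0,0]],
    [0.6,[0,0,0],[0,0,0]],
  ],
)

```text
time_s: 2.28
tool_pos: [0.4222, 0.184, 0.0449]
tool_rot: [179.6, 0.1, 139.0]
force: [-0.1, -0.5, -0.1]
grip_width: 0.0521
```

```bash
python3 -c "
from h import *
go([.423,.185,.045],139)"
```

```text
pos [0.4222 0.184  0.0449] rot [1.7956e+02 1.1000e-01 1.3897e+02] F [-0.1 -0.5 -0.1] T [-0.01  0.02  0.07] w 0.0521 t 2.2833 q7 23.0
shift cm [ 0.01  0.13 -0.01]
turn [ 0.44  0.11 -0.03]
```

>>> servo_tool(
  plan=[
    [0,[0,0,0],[0,0,0]],
    [0,[0,0,0],[0,0,0]],
    [0,[0,0,0],[0,0,0]],
    [0,[0,0,0],[0,0,0]],
    [0,[0,0,0],[0,0,0]],
    [0,[0,0,0],[0,0,0]],
    [0,[0,0,0],[0,0,0]],
    [0,[0,0,0],[0,0,0]],
  ],
  force=40,
)

```text
time_s: 2.95
tool_pos: [0.4237, 0.1847, 0.047]
tool_rot: [179.3, 0.2, 138.9]
force: [-0.1, 0.7, 0.6]
grip_width: 0.0214
```

>>> servo_tool(
  plan=[
    [0,[0,0,-1.5],[0,0,0]],
    [0,[0,0,-3],[0,0,0]],
    [0,[0,0,-4],[0,0,0]],
    [0,[0,0,-3],[0,0,0]],
    [0,[0,0,-0.5],[0,0,0]],
  ],
)

```text
time_s: 3.37
tool_pos: [0.418, 0.1814, 0.1663]
tool_rot: [-179.9, -0.1, 138.9]
force: [0.2, 0.0, -1.7]
grip_width: 0.0216
```

```bash
python3 -c "
from h import *
go([.505,-.071,.16],139)
c=cam('side'); a=proj(c,[.424,.185,.13]).astype(int)
save('g2.png',c['image'][a[1]-60:a[1]+60,a[0]-60:a[0]+60],4)"
```

```text
pos [0.418  0.1814 0.1663] rot [-1.7989e+02 -5.0000e-02  1.3894e+02] F [ 0.2  0.  -1.7] T [ 0.05 -0.12  0.07] w 0.0216 t 3.3667 q7 21.0
shift cm [-23.14 -13.31   0.63]
turn [-0.11 -0.05 -0.06]
```

View pics/g2.png

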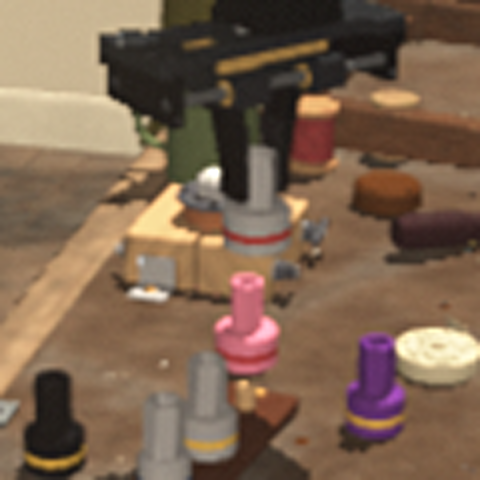

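>>> servo_tool(
  plan=[
    [0,[-3.3,-1.9,0],[0,0,0]],
    [0,[-3.3,-1.9,0],[0,0,0]],
    [0,[-3.3,-1.9,0],[0,0,0]],
    [0,[-3.3,-1.9,0],[0,0,0]],
    [0,[-3.3,-1.9,0],[0,0,0]],
    [0,[-3.3,-1.9,0],[0,0,0]],
    [0,[-3.3,-1.9,0],[0,0,0]],
    [0,[0,0,0],[0,0,0]],
    [0,[0,0,0],[0,0,0]],
  ],
)

```text
time_s: 4.17
tool_pos: [0.5012, -0.0799, 0.151]
tool_rot: [-179.1, -0.5, 139.4]
force: [-0.0, 1.3, -2.7]
grip_width: 0.0217
```

```bash
python3 - <<'E'
from h import *
import pickle
go([.505,-.071,.15],139)
t0=pickle.load(open('top0.pkl','rb')); s0=pickle.load(open('side0.pkl','rb'))
g=cv2.cvtColor(t0['image'],cv2.COLOR_BGR2GRAY); print(g[200:218,310:330])
c=cam('side'); a=proj(c,[.505,-.071,.10]).astype(int); t=cam('top'); b=proj(t,[.505,-.071,.10]).astype(int); print(a,b)
f=lambda i,p,k,w:cv2.resize(i['image'][p[1]-k:p[1]+k,p[0]-k:p[0]+k],(w,w),interpolation=cv2.INTER_CUBIC)
save('n1.png',np.hstack([f(c,a,35,400),f(t,b,50,400)]))
E
```

```text
pos [ 0.5012 -0.0799  0.151 ] rot [-179.11   -0.55  139.42] F [-0.   1.3 -2.7] T [ 0.08  0.   -0.02] w 0.0217 t 4.1667 q7 57.0
shift cm [0.29 0.92 0.09]
turn [-0.89 -0.55  0.43]
[[ 92  93  98 102 100 101 102  98  94  93  99 101 102 101 101 102 109 127
  148 170]
 [ 96  98 100 102 102  99 101 100 102 105 110 113 109 104 101  99 100 107
  122 152]
 [ 99 100 101 101 102  99 102 113 127 139 146 150 136 117 105 101 101 101
  110 137]
 [101  99  94  93  97 111 128 149 175 188 192 189 174 142 116 103 100 100
  101 116]
 [101  95  78  69  94 146 174 184 197 213 217 213 200 173 145 117 103 100
  100 105]
 [101  95  70  62 103 165 186 190 211 230 234 230 222 205 182 145 114 102
   99 102]
 [100  94  71  74 125 174 189 213 231 238 239 238 235 224 204 176 135 108
  101  98]
 [ 99  93  73  90 149 187 199 227 238 240 240 240 238 229 210 185 143 109
   96  86]
 [ 92  87  71  98 159 194 209 232 239 240 240 240 238 230 210 182 136 105
   91  74]
 [ 76  70  65 104 164 194 205 228 237 240 240 240 237 227 208 173 127 104
   94  83]
 [ 82  74  69 102 157 187 192 210 229 238 239 238 235 223 200 158 119 103
   98  95]
 [ 96  91  79  80 120 172 191 197 214 226 230 228 223 212 192 144 111 103
  101 100]
 [101 100  91  79  89 136 175 189 186 191 202 213 209 198 177 134 106 102
  101 101]
 [101 102 100  93  82  91 128 166 183 185 187 191 183 168 145 117 103 102
  102 103]
 [100 102 101 101  95  82  91 126 155 156 150 143 130 120 112 106 102 103
  102 109]
 [ 99 103 101 102 101  97  95 101 109 110 111 108 103 102 103 103 103 102
  107 127]
 [ 96 101 103 104 104 103 100  99  98  99  99 102 101 102 103 103 103 106
  125 156]
 [ 98  99 101 102 103 103 102 100  99  96  96  99 102 102 103 102 106 123
  153 179]]
[281 188] [320 207]
```

View pics/n1.png

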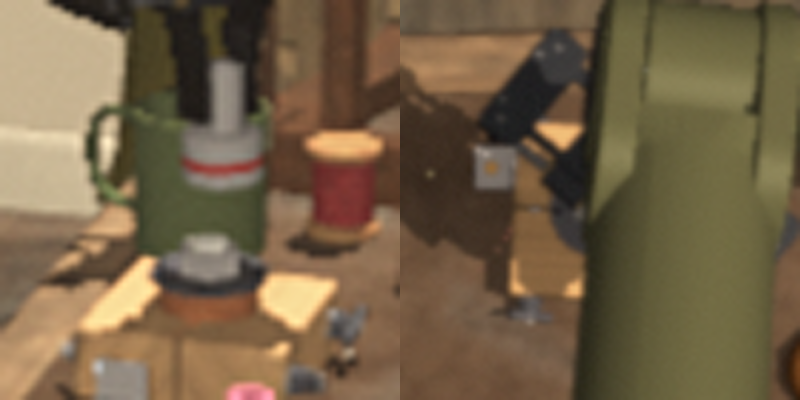

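```bash
cat > side.py <<'E'
from h import *
c=cam('side'); go([.5054,-.0707,.12],139)
o=env.get_obs(); T=o['tool_pos']; R=Ro.from_euler('xyz',o['tool_rot'],degrees=True).as_matrix()
h=cv2.cvtColor(c['image'],cv2.COLOR_BGR2HSV).astype(int); p=proj(c,T-[0,0,.03]).astype(int)
k=((h[...,0]<8)|(h[...,0]>172))&(h[...,1]>120)&(h[...,2]>90)
k[:p[1]-25]=0;k[p[1]+25:]=0;k[:,:p[0]-20]=0;k[:,p[0]+20:]=0
n,l,st,ce=cv2.connectedComponentsWithStats(k.astype(np.uint8)); i=1+st[1:,4].argmax(); print('band',st[i],ce[i])
for d in (0,.005): print('proj TCP+dx',d,'at 20/25/33mm below', [proj(c,T+R@[d,0,z]).round(1) for z in (.02,.025,.033)])
g=cv2.cvtColor(c['image'],cv2.COLOR_BGR2GRAY).astype(int)
v0=st[i][1]-3
for v in (v0-3,v0,v0+1): print('barrel row',v,st[i][0]-5,g[v,st[i][0]-5:st[i][0]+st[i][2]+6])
E
python3 side.py; python3 - <<'E'
from h import *
import pickle
c=pickle.load(open('top0.pkl','rb')); g=cv2.cvtColor(c['image'],cv2.COLOR_BGR2GRAY)
u0,v0=300,190; S=8; w=cv2.resize(g[v0:v0+36,u0:u0+40],None,fx=S,fy=S,interpolation=cv2.INTER_CUBIC)
cs,_=cv2.findContours((w>150).astype(np.uint8)[80:208,88:240],cv2.RETR_EXTERNAL,cv2.CHAIN_APPROX_NONE); q=max(cs,key=cv2.contourArea)[:,0]+[88,80]
W=np.array([ray(c,u0+(x+.5)/S-.5,v0+(y+.5)/S-.5,.074)[:2] for x,y in q]); m=(W.max(0)+W.min(0))/2; m=np.array(cv2.minEnclosingCircle(W.astype(np.float32)*1000)[0])/1000
d=W-m; a=np.arctan2(d[:,1],d[:,0]); r=np.hypot(*d.T)*1e3
A=np.radians(np.arange(-180,180,5)); idx=np.argsort(a); rr=np.interp(A,a[idx],r[idx],period=2*np.pi); print('centre',m,rr.round(1))
for n in (1,2,6): f=(rr*np.exp(-1j*n*A)).mean(); print(n,abs(f),np.degrees(-np.angle(f.conj())) ,'corner dir',np.degrees(np.angle(f))/-n)
ap=cv2.approxPolyDP(q.reshape(-1,1,2),6,True)[:,0]; print('corners dir',sorted(np.degrees([np.arctan2(*(ray(c,u0+x/S-.5,v0+y/S-.5,.074)[:2]-m)[::-1]) for x,y in ap]).round(0)))
E
```

```text
pos [ 0.5013 -0.0777  0.1518] rot [-179.18   -0.53  139.67] F [ 0.7  0.8 -1.9] T [-0.   -0.   -0.03] w 0.0219 t 4.3167 q7 57.0
shift cm [0.11 0.84 3.17]
turn [-0.83 -0.53  0.67]
band [300 181   3  11  22] [301.40909091 186.13636364]
proj TCP+dx 0 at 20/25/33mm below [array([283.7, 178.8]), array([283.7, 180.3]), array([283.7, 182.7])]
proj TCP+dx 0.005 at 20/25/33mm below [array([284.6, 179.2]), array([284.6, 180.7]), array([284.7, 183.1])]
barrel row 175 295 [ 91 102 102 102 100  96  93  89  81  78  77  74  71  73]
barrel row 178 295 [ 68  67  64  68 113 170 192 195 195 195 194 192 192 191]
barrel row 179 295 [ 67  66  66  62  82 120 147 167 182 185 190 195 190 183]
centre [ 0.50614859 -0.07246459] [16.  16.  15.9 15.9 16.  16.2 16.5 16.8 17.  16.8 16.5 16.  15.6 15.2
 15.1 15.3 15.3 15.6 15.9 16.2 16.6 16.6 16.7 16.3 16.2 15.7 15.6 15.6
 15.4 15.6 16.2 16.4 16.8 17.1 16.8 16.6 16.2 16.3 16.2 16.1 15.9 15.8
 15.7 16.2 16.3 16.9 16.8 16.1 15.9 15.6 15.7 15.8 15.9 16.1 16.1 16.5
 16.7 17.1 16.9 16.6 16.2 16.4 16.2 15.9 16.  16.  16.1 16.8 16.9 16.8
 16.5 16.3]
1 0.07488619764121413 -108.4816266251613 corner dir 108.4816266251613
2 0.0840938416036287 32.30755276887316 corner dir -16.15377638443658
6 0.2742004844497792 94.15994121167967 corner dir -15.693323535279944
corners dir [np.float64(-154.0), np.float64(-129.0), np.float64(-72.0), np.float64(-14.0), np.float64(45.0), np.float64(77.0), np.float64(109.0), np.float64(161.0)]
```

>>> servo_tool(
  plan=[
    [0,[0.05,0.4,0],[0,0,-6.5]],
    [0,[0,0,0],[-0.4,-0.3,-6.5]],
    [0,[0,0,0],[0,0,-6.5]],
    [0,[0,0,0],[0,0,-5]],
    [0,[0,0,0],[0,0,0]],
  ],
)

```text
time_s: 4.73
tool_pos: [0.5017, -0.0645, 0.1493]
tool_rot: [-179.9, -0.7, 166.1]
force: [-0.3, -0.2, -2.4]
grip_width: 0.0217
```

```bash
cat > side.py <<'E'
from h import *
import sys
N=[.506,-.072]
def meas():
    c=cam('side'); go([*N,.12],164.3)
    o=env.get_obs(); T=o['tool_pos']; R=Ro.from_euler('xyz',o['tool_rot'],degrees=True).as_matrix()
    h=cv2.cvtColor(c['image'],cv2.COLOR_BGR2HSV).astype(int); p=proj(c,T+R@[0,0,.026]).round().astype(int)
    k=((h[...,0]<8)|(h[...,0]>172))&(h[...,1]>110)&(h[...,2]>70)
    k[:p[1]-6]=0;k[p[1]+8:]=0;k[:,:p[0]-13]=0;k[:,p[0]+14:]=0
    print('mask'); v,u=np.nonzero(k)
    print('band u',u.min(),u.max(),'v',v.min(),v.max(),'mean',u.mean(),v.mean())
    for r in range(v.min()-4,v.max()+3): print(r,p[0]-11,cv2.cvtColor(c['image'],cv2.COLOR_BGR2GRAY)[r,p[0]-11:p[0]+13])
    J=np.array([proj(c,T+R@np.array(e)+R@[0,0,.024])-proj(c,T+R@[0,0,.024]) for e in ([.001,0,0],[0,.001,0],[0,0,.001])]); print('px per mm tool x,y,z',J.round(3).tolist())
    print('TCP axis 18/24/33',[proj(c,T+R@[0,0,z]).round(2).tolist() for z in(.018,.024,.033)])
    return c
if __name__=='__main__':
    c=meas(); q=proj(c,[*N,.062]).astype(int); print('nut proj',proj(c,[*N,.062]),proj(c,[*N,.076]))
    g=cv2.cvtColor(c['image'],cv2.COLOR_BGR2GRAY)
    for r in range(q[1]-7,q[1]+6): print(r,q[0]-13,g[r,q[0]-13:q[0]+14])
E
python3 side.py
```

```text
pos [ 0.5017 -0.0642  0.1493] rot [-179.97   -0.67  165.92] F [ 0.1  1.2 -2.4] T [ 0.05 -0.07  0.02] w 0.0218 t 4.7833 q7 82.0
shift cm [-0.64 -0.66  2.92]
turn [-0.04 -0.67  1.62]
mask
band u 277 290 v 183 185 mean 283.42857142857144 183.85714285714286
179 272 [ 77  77  79  80  92 112 124 127 127 128 126 123 125 124 128 127 125 120
 100  70  68  68  64  66]
180 272 [ 72  78  78  80  90 111 126 132 136 138 139 138 136 140 139 138 128 123
  99  68  60  63  68  69]
181 272 [ 74  76  78  81  93 114 125 133 137 140 144 144 145 142 140 135 129 120
  96  66  62  60  67  70]
182 272 [ 74  79  79  78  83  96 119 134 139 143 144 146 143 142 141 135 128 113
  82  61  58  62  66  67]
183 272 [ 76  77  79  80  76  75  88 101 111 121 131 129 126 118 116 109  96  85
  68  63  61  60  64  67]
184 272 [75 77 77 80 82 90 86 81 83 88 94 95 89 85 83 87 90 91 88 68 61 61 63 65]
185 272 [ 75  78  77  79  87 105 114 118 121 117 111 110 109 117 123 122 119 114
  98  67  59  58  65  64]
186 272 [ 73  77  79  78  84 101 120 131 138 139 140 137 138 138 142 138 126 111
  88  66  61  85  99  84]
187 272 [ 74  7
[... 1146 characters left out ...]
157 217 222 177  76  41  46  56  99 141 138 134 132 135 135 137 137
 141 133 118 119 118 116 115 112 111]
200 268 [156 215 227 208 131  49  45  51  54  97 138 138 137 135 137 136 136 140
 139 120  81  77  76  79 106 130 130]
201 268 [213 224 226 205 121  53  48  52  53  70  94 104 114 127 134 127 115 107
 101  78  51  48  47  54 123 190 203]
202 268 [225 223 225 221 189 111  56  52  53  50  57  61  68  79  88  82  72  68
  62  52  51  52  49  77 164 217 218]
203 268 [223 224 226 228 223 181  90  61  59  59  54  53  46  43  49  51  51  55
  54  59  60  56  63 144 211 220 215]
204 268 [225 227 210 173 168 140  87  79  79  75  69  68  65  62  63  63  64  67
  73  78  77  75  91 172 223 218 215]
```

>>> servo_tool(
  plan=[
    [0,[-0.74,-0.57,1],[0,-0.7,1.6]],
    [0,[0,0,1],[0,0,0]],
    [0,[0,0,0.5],[0,0,0]],
    [0,[0,0,0],[0,0,0]],
  ],
)

```text
time_s: 5.12
tool_pos: [0.5072, -0.0671, 0.1228]
tool_rot: [179.9, 0.0, 164.2]
force: [-0.2, -0.5, -2.0]
grip_width: 0.0218
```

```bash
python3 -c "
from h import *
go([.5074,-.0716,.115],164.3)"
```

```text
pos [ 0.5072 -0.0671  0.1228] rot [1.7993e+02 1.0000e-02 1.6421e+02] F [-0.2 -0.5 -2. ] T [ 0.07  0.02 -0.04] w 0.0218 t 5.1167 q7 82.0
shift cm [-0.15 -0.43  0.78]
turn [ 0.07  0.01 -0.09]
```

>>> servo_tool(
  plan=[
    [0,[-0.12,-0.4,0.6],[0,0,0]],
    [0,[0,0,0],[0,0,0]],
    [0,[0,0,0],[0,0,0]],
  ],
)

```text
time_s: 5.37
tool_pos: [0.5066, -0.0704, 0.1158]
tool_rot: [179.9, -0.1, 164.2]
force: [1.0, 0.2, -2.1]
grip_width: 0.0221
```

```bash
sed -i 's/^N=.*/N=[.5074,-.0716]/' side.py; python3 side.py
```

```text
pos [ 0.5064 -0.0706  0.1157] rot [ 1.7995e+02 -1.1000e-01  1.6424e+02] F [ 0.3 -0.2 -2.7] T [ 0.08  0.04 -0.05] w 0.0221 t 5.4167 q7 82.0
shift cm [-0.12 -0.07 -0.43]
turn [ 0.05 -0.11 -0.06]
mask
band u 276 289 v 192 194 mean 282.30434782608694 193.17391304347825
188 270 [ 63  68  73  75  79  93 116 122 121 120 121 119 118 119 115 119 119 118
 117  96  66  62  86 117]
189 270 [ 62  69  75  74  77  90 114 126 130 133 135 135 135 134 136 135 131 125
 119  94  63  65  86 120]
190 270 [ 63  68  72  74  77  92 113 125 135 139 141 142 142 144 144 140 135 129
 116  94  61  64  82 117]
191 270 [ 65  67  73  74  77  83 104 128 134 141 143 145 147 144 144 140 134 128
 111  80  61  64  82 110]
192 270 [ 66  68  71  76  75  73  80 104 121 132 143 147 144 144 143 135 116 102
  85  65  61  63  76 102]
193 270 [ 62  67  71  77  77  80  79  81  88  94 104 105 104 105 104  97  86  83
  85  75  62  63  84 110]
194 270 [ 63  67  73  76  75  90 105 111 109  99  94  94  94  93  94  99 107 113
 110  88  62  64  89 115]
195 270 [ 62  68  72  75  77  88 110 124 129 131 130 132 132 131 130 130 129 126
 112
[... 1185 characters left out ...]
158 217 222 177  77  42  48  55  99 140 138 134 134 134 136 138 138
 142 116  57  54  51  54  74 100 110]
200 268 [157 216 227 209 135  48  44  51  56  97 138 139 136 138 136 139 137 139
 140 115  58  47  42  36  72 114 132]
201 268 [214 226 224 203 124  55  48  55  52  69  94 103 114 127 132 128 114 110
 103  77  51  49  44  49 119 188 206]
202 268 [225 223 226 223 185 103  56  55  50  53  57  61  67  78  89  82  71  67
  60  52  54  53  64  88 165 217 219]
203 268 [222 224 228 212 153 102  67  62  61  59  56  51  47  43  46  49  51  57
  55  58  61  59  73 149 213 220 217]
204 268 [225 227 210 151 104  90  77  80  79  77  70  68  65  62  62  62  65  69
  73  76  76  76  90 175 223 219 216]
```

>>> servo_tool(
  plan=[
    [0,[0,-0.2,0.3],[0,0,0]],
    [0,[0,0,0.3],[0,0,0]],
    [0,[0,0,0.3],[0,0,0]],
    [0,[0,0,0.2],[0,0,0]],
  ],
)

```text
time_s: 5.75
tool_pos: [0.507, -0.0725, 0.1052]
tool_rot: [179.9, 0.0, 164.2]
force: [-0.9, 1.0, -2.2]
grip_width: 0.022
```

```bash
python3 -c "
from h import *
go([.5067,-.072,.095],164.3)"
```

```text
pos [ 0.507  -0.0725  0.1052] rot [1.7986e+02 3.0000e-02 1.6420e+02] F [-0.9  1.  -2.2] T [ 0.29  0.02 -0.02] w 0.022 t 5.75 q7 83.0
shift cm [0.04 0.04 1.02]
turn [ 0.14  0.03 -0.1 ]
```

>>> servo_tool(
  plan=[
    [0,[0,0,0.3],[0,0,0]],
    [0,[0,0,0.3],[0,0,0]],
    [0,[0,0,0.3],[0,0,0]],
  ],
)

```text
time_s: 6.0
tool_pos: [0.5071, -0.0725, 0.0968]
tool_rot: [179.8, 0.0, 164.2]
force: [-10.1, 0.6, 31.8]
grip_width: 0.0218
```

```bash
python3 -c "
from h import *
go([.5067,-.072,.095],164.3)"
```

```text
pos [ 0.5071 -0.0725  0.0968] rot [1.7983e+02 1.0000e-02 1.6422e+02] F [-10.1   0.6  31.8] T [0.42 2.4  0.02] w 0.0218 t 6.0 q7 83.0
shift cm [0.05 0.03 0.18]
turn [ 0.17  0.01 -0.08]
```

```bash
python3 -c "
from h import *
c=cam('side'); a=proj(c,[.505,-.071,.09]).astype(int)
print('plate rim v',proj(c,[.506,-.072,.062]))
save('s1.png',c['image'][a[1]-30:a[1]+30,a[0]-35:a[0]+35],8); go([.5067,-.072,.095],164.3)"
```

```text
plate rim v [281.6507695  199.84172256]
pos [ 0.5071 -0.0724  0.097 ] rot [179.81  -0.   164.21] F [-3.8  0.3  6.9] T [0.14 0.97 0.04] w 0.0215 t 6.05 q7 83.0
shift cm [0.05 0.03 0.2 ]
turn [ 0.19 -0.   -0.09]
```

View pics/s1.png

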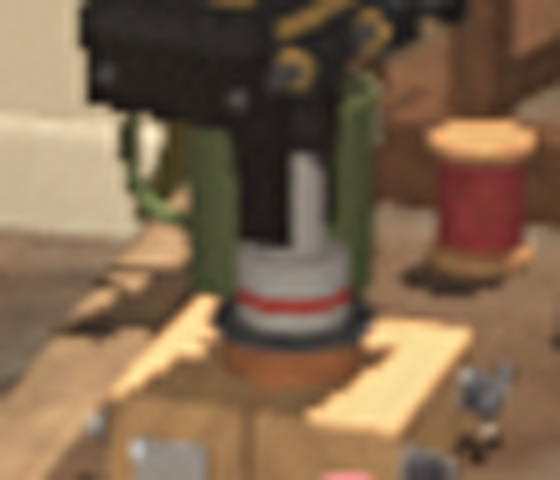

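>>> servo_tool(
  plan=[
    [0,[0,0,0.1],[0,0,0]],
    [0,[0,0,0.1],[0,0,0]],
    [0,[0,-0.02,0.1],[0,0,5]],
    [0,[0,-0.02,0.1],[0,0,5]],
    [0,[0,-0.02,0.1],[0,0,5]],
    [0,[0,-0.02,0.1],[0,0,5]],
  ],
  force=50,
)

```text
time_s: 6.55
tool_pos: [0.5067, -0.0736, 0.097]
tool_rot: [179.8, -0.2, 143.6]
force: [-3.6, -0.9, 7.4]
grip_width: 0.0217
```

```bash
python3 -c "
from h import *
go([.5067,-.072,.095],130)"
```

```text
pos [ 0.5067 -0.0736  0.097 ] rot [179.77  -0.23 143.58] F [-3.6 -0.9  7.4] T [0.05 0.67 0.28] w 0.0217 t 6.55 q7 63.0
shift cm [0.09 0.13 0.21]
turn [ 0.2  -0.26 13.58]
```

Torque about z is now about 0.28 N m, so the nut is turning. Continuing.

>>> servo_tool(
  plan=[
    [0,[0,-0.02,0.1],[0,0,5]],
    [0,[0,-0.02,0.1],[0,0,5]],
  ],
)

```text
time_s: 6.72
tool_pos: [0.5063, -0.0741, 0.0971]
tool_rot: [179.8, -0.3, 133.2]
force: [-4.8, 0.5, 7.2]
grip_width: 0.0219
```

>>> servo_tool(
  plan=[
    [0,[0,-0.02,0.1],[0,0,4]],
    [0,[0,-0.02,0.1],[0,0,4]],
  ],
)

```text
time_s: 6.88
tool_pos: [0.5059, -0.0744, 0.0971]
tool_rot: [179.9, -0.4, 124.9]
force: [-4.5, -0.4, 8.2]
grip_width: 0.0217
```

```bash
python3 -c "
from h import *
go([.5067,-.072,.095],120)"
```

```text
pos [ 0.5059 -0.0744  0.0971] rot [179.88  -0.38 124.86] F [-4.5 -0.4  8.2] T [0.08 0.79 0.32] w 0.0217 t 6.8833 q7 45.0
shift cm [0.15 0.2  0.21]
turn [ 0.1  -0.38  4.86]
```

>>> servo_tool(
  plan=[
    [0,[0,-0.02,0.1],[0,0,4]],
    [0,[0,-0.02,0.1],[0,0,4]],
  ],
)

```text
time_s: 7.05
tool_pos: [0.5056, -0.0747, 0.0971]
tool_rot: [180.0, -0.4, 116.6]
force: [-4.1, 1.4, 7.4]
grip_width: 0.0214
```

```bash
python3 -c "
from h import *
go([.5067,-.072,.095],120)"
```

```text
pos [ 0.5056 -0.0747  0.0971] rot [179.96  -0.42 116.58] F [-4.1  1.4  7.4] T [0.09 0.86 0.33] w 0.0214 t 7.05 q7 37.0
shift cm [0.19 0.22 0.21]
turn [ 0.06 -0.42 -3.42]
```

>>> servo_tool(
  plan=[
    [0,[0,-0.02,0.1],[0,0,4]],
    [0,[0,-0.02,0.1],[0,0,4]],
  ],
)

```text
time_s: 7.22
tool_pos: [0.5052, -0.0749, 0.0971]
tool_rot: [-180.0, -0.5, 108.3]
force: [-4.1, 0.6, 7.3]
grip_width: 0.0221
```

```bash
python3 -c "
from h import *
go([.5067,-.072,.095],120)"
```

```text
pos [ 0.5052 -0.0749  0.0971] rot [-179.96   -0.46  108.31] F [-4.1  0.6  7.3] T [0.03 0.8  0.35] w 0.0221 t 7.2167 q7 29.0
shift cm [0.22 0.24 0.21]
turn [  0.    -0.46 -11.69]
```

>>> servo_tool(
  plan=[
    [0,[0,-0.02,0.1],[0,0,4]],
    [0,[0,-0.02,0.1],[0,0,4]],
  ],
)

```text
time_s: 7.38
tool_pos: [0.5048, -0.0754, 0.0971]
tool_rot: [-179.8, -0.4, 100.2]
force: [-3.5, -1.6, 5.8]
grip_width: 0.0221
```

```bash
python3 -c "
from h import *
go([.5067,-.072,.095],100)"
```

```text
pos [ 0.5048 -0.0754  0.0971] rot [-179.85   -0.4   100.23] F [-3.5 -1.6  5.8] T [-0.53  0.76  1.09] w 0.0221 t 7.3833 q7 21.0
shift cm [0.29 0.25 0.21]
turn [-0.15 -0.4   0.23]
```

>>> servo_tool(
  plan=[
    [0,[0,0,0.1],[0,0,3]],
    [0,[0,0,0.1],[0,0,3]],
  ],
)

```text
time_s: 7.55
tool_pos: [0.5045, -0.0766, 0.0971]
tool_rot: [-179.7, -0.2, 94.3]
force: [-3.8, -1.6, 7.7]
grip_width: 0.0228
```

```bash
python3 -c "
from h import *
go([.5067,-.072,.095],100)"
```

```text
pos [ 0.5045 -0.0766  0.0971] rot [-179.72   -0.22   94.31] F [-3.8 -1.6  7.7] T [-0.39  1.08  1.07] w 0.0228 t 7.55 q7 15.0
shift cm [0.44 0.26 0.21]
turn [-0.27 -0.24 -5.69]
```

>>> servo_tool(
  plan=[
    [0,[0,0,0.1],[0,0,-3]],
    [0,[0,0,0.1],[0,0,0]],
    [0,[0,0,0.1],[0,0,0]],
  ],
)

```text
time_s: 7.8
tool_pos: [0.5047, -0.0767, 0.0971]
tool_rot: [-179.7, -0.3, 97.5]
force: [-3.1, 0.4, 8.6]
grip_width: 0.0223
```

```bash
python3 -c "
from h import *
go([.5067,-.072,.095],100)
c=cam('side'); a=proj(c,[.505,-.071,.09]).astype(int)
save('s2.png',c['image'][a[1]-40:a[1]+70,a[0]-75:a[0]+65],5.5)"
```

```text
pos [ 0.5047 -0.0767  0.0971] rot [-179.71   -0.26   97.54] F [-3.1  0.4  8.6] T [0.05 0.88 0.15] w 0.0223 t 7.8 q7 18.0
shift cm [0.44 0.26 0.21]
turn [-0.28 -0.26 -2.46]
```

View pics/s2.png

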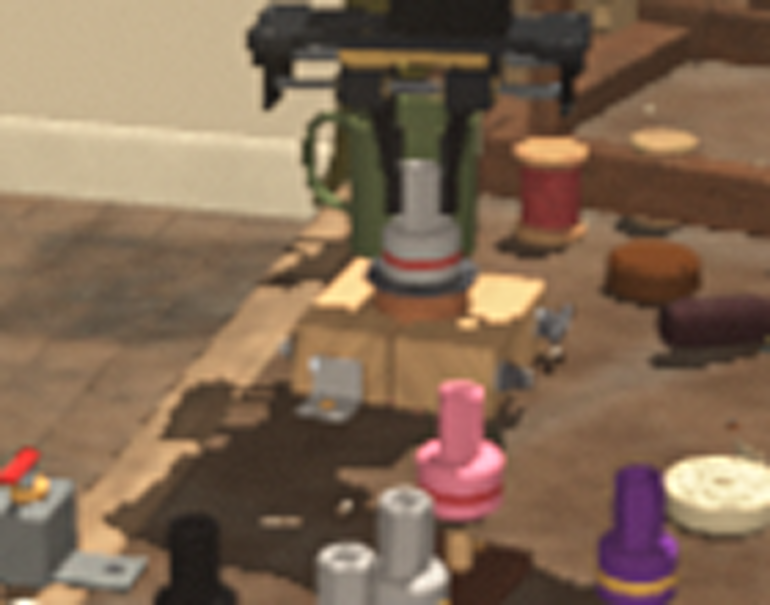

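```bash
python3 -c "
from h import *
print(env.sign_off()); go([.5067,-.072,.095])"
```

```text
the job is handed in; nothing more can be done
None
the job is handed in; nothing more can be done
```

The red-band large socket is seated on the clamped foot's nut, which is tightened to its stop. I've handed the job in, with no verdict reported.

- **Choosing the socket:** the clamped foot's nut measured largest of the three in the top view, in a 32:27:22 ratio with the others. That made the large socket the one to try, and it fitted first time. I never lifted the small and medium sockets.
- **Seating:** I matched the socket to the nut's corner angle from the image and lowered it until it met the plate. The side view showed the barrel resting on the plate while the nut was still loose.
- **Tightening:** I turned clockwise about 64°. Torque held at 0.3–0.35 N m, then rose to about 1.1 N m at the stop. The last 6° of turn beyond that only began to slip the fingers on the hex: the opening grew from 22.1 to 22.8 mm. I backed off 3°, and the opening read 22.3 mm.
- **Last checks:** the tool is upright to within 0.4° and is pressing down with about 9 N. The grip force is set to 50 N. In the last picture the other two sockets stand on the rail, and nothing else I can see has moved.
- **Disagreements:** the side and top cameras differed by about 1.5 mm on the nut's position, which is within the calibration tolerance. The socket also sits 1–3 mm off the tool axis along the pads. I could not read the nut's angle directly; that it reached its stop is inferred from the torque rise.

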